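Pump the bar clamp onto the orange block and keep the squeeze

ROBOT

A 6-joint arm with a two-finger parallel gripper is mounted at the origin on the work surface. World frame = base frame: x ahead of the robot, y to its left, z up, the work surface at z = 0. Lengths are in m, angles in rad, forces in N, time in s.
With the tool pointing down it reaches from about 0.35 to 0.85 m from the base axis. Payload 8.1 kg.
Tool frame: the origin (TCP) lies on the centre line of the jaws, within the pads' length; the fingertips stand 22 mm ahead of it and the grasp point (between the pads) lies 3 mm ahead of it; z points along the fingers, y is the line along which they close (so a half turn about z gives the same grasp; the last joint's range is limited). The gripper opens to 93 mm and grips with 3 to 60 N. Pads are 15 mm wide; open, the fingers measure 128 mm over their backs; the gripper's body (75 mm by 188 mm) begins 65 mm behind the grasp point.
Start: joints at [1.05, 0.13, 1.488, -0, 1.523, -0.085], TCP at [0.253, 0.544, 0.241] pointing down, gripper open.
Joint ranges: [-2.96, 2.96], [-0.89, 2.26], [0.02, 2.5], [-1.34, 4.48], [0, 2.73], [-2.66, 2.66]. Speed limits (rad/s): [2.39, 2.39, 2.79, 3.14, 3.14, 3.14].

INTERFACE

Orientations are given as a rotation vector (axis times angle).
In Python, from plant import robot, imaging, workorder, status gives the robot as it stands (robot), with the cameras (imaging), the job (workorder) and the readings (status).
- The arm moves only by the tool inch_along, called after ">>>" as name(argument=value, ...) on one line, values as JSON. Schema: {"type":"object","properties":{"ticks":{"type":"array","items":{"type":"number"},"minItems":5,"maxItems":100},"grip_force":{"type":"number"},"only":{"type":"string"},"quiet":{"type":"boolean"},"lines":{"type":"string"}},"required":["ticks"],"additionalProperties":false}. ticks is one flat list of numbers that holds 1 to 20 rows one after another, with no inner brackets; each row has 5 numbers: the finger opening in m, then dx, dy, dz in shares of the most that a row can go, 1 being 50 mm, then a turn about the tool's z in normalised numbers (1 is 180 degrees); each row shifts and turns the commanded pose from where the row before left it, along the tool's axes as they then stand; what a row does not reach is not made up. A row lasts 1/10 s, in which the tool goes at most 0.05 m and 0.15 rad, less where a joint would pass 70% of its speed; a pose out of reach is approached as far as the arm can. The fingers move at their own pace and stop on an object; grip_force is the grip in N (left out, the last holds). Time passes only in rows, so rows that do not move let the fingers close. The tool returns the time, the measured TCP pose, the force, the opening and the grip force at its end. only (a regular expression) keeps the lines of the reply that match it, lines (a string "A,B") keeps lines A to B, and quiet returns only ok. Shift and turn numbers lie between -1 and 1, and a call with a number outside is refused. Input that does not fit is refused with a message, and nothing moves.
- status.read_state(): the state, without advancing time (a new reading comes with each control period).
- imaging.read_camera(name): name is "scene" or "top"; returns a dict with "image" (420x560x3 uint8, red, green, blue), "fx", "fy", "cx", "cy" (pixels), "dist" ([k1, k2, p1, p2, k3] as OpenCV has them; the pictures are not rectified), "R" (3x3) and "t" (3): a world point X has camera coordinates R X + t. Camera axes: x right, y down, z forward; pixel columns grow to the right and rows downward; lengths in m; the calibration is good to about 2 mm. A picture is of the moment at which its call begins. There is no depth.
- workorder.close_job(): hands the job in; it is judged then, once.
The state is a dict: "t": time; "q": joint angles; "dq": joint speeds; "joint_torque": joint torques, N m; "tool_pos": TCP position; "orientation": TCP orientation; "force": force on the tool from outside, world axes, zero at the start; "wrist_torque": the same for the moment, N m; "opening": finger opening in m; "gripper_force": force on a finger pad.
Only numpy, scipy, OpenCV 4.12 (cv2) and the standard library are available. Lean on these libraries where they do the work, as an engineer would, in place of code of your own. Each camera call takes 0.05 s, during which the arm holds its last target. There are 200 camera calls.

TASK

Set the orange wooden block flat on the clamp board, squarely between the two jaw pads of the bar clamp, and let go of it. Then pump the clamp's orange trigger towards its handle until the far jaw has pushed the block up against the head jaw and presses it firmly without crushing it; move the jaw and its bar only with the trigger, and do not disturb the duck, maraca or cup. Finish while still holding the trigger squeezed, so that the pressure stays on the block.

Things in the scene. Friction and masses are not known exactly. Their poses are not given: they have to be found in the camera images.
- clamp: One-hand bar clamp bolted on a plywood board (170 x 345 x 18 mm), fixed. Origin: on the counter below the handle's front face. Axes: z up, y along the bar; a squeeze pulls trigger, bar and far jaw to +y. In mm: board x -115..55, y -215..130; black head x -18..18, y -65..30, top z 68; fixed black handle post above it, x -13..13, y 0..18, top z 141.
- bed (a point): Point on the board's top (18 mm above the counter) between the jaws: clamp frame x -55, y -105, in line with both pads and 40 mm from the head jaw's face; a good place for the centre of the block's underside (room for the block at every start). Axes as the clamp.
- head_jaw: Fixed blue jaw on the head with a black rubber face 45 x 30 mm. Origin: centre of that face, which looks to -y; 40 mm above the counter, clamp frame (-55, -65). Jaw 67 mm long along x (clamp x -85..-18), top 66 mm above the counter. Axes as the clamp.
- far_jaw: Blue jaw on the far (-y) end of the bar, facing the head jaw; it moves to +y with the bar, at most 75 mm from its outermost place, where the opening is 100 mm (80 to 100 mm at the start). Origin: centre of the relaxed red pad's face, 40 mm above the counter, in line with the head jaw's face. Top 66 mm above the counter. Axes as the clamp.
- bar: Steel toothed bar through the head (8 x 18 mm, z 36..58 mm, at clamp x = 0) that carries the far jaw; its tail ends at clamp y 110 to 185 mm. Origin: at clamp (0, 0, 45 mm) when fully out; moves to +y. It stays when the trigger is let go, but its friction holds only about 2.5 N: more pressure on the block remains only while the trigger is held squeezed.
- jaw_pad (a joint): Red sprung pad (45 x 30 mm) on the far jaw: how far it is pushed in, m, 0 relaxed to 0.009 bottomed; 3 N per mm. Around 3 to 7 mm is a firm grip; hard pressing beyond its bottom crushes the block (60 N). A squeeze of 30 N at the press point gives about 16 N.
- trigger (a joint): Trigger angle, rad: 0 released, 0.34 fully squeezed. A spring returns it (3.5 to 6.5 N at the press point). A ratchet pawl (7 mm teeth) drives the bar to +y by 65 mm per rad of squeeze, about 21 mm per full stroke, and clicks back over the teeth on release. Let it out fully between strokes; two to four strokes are needed.
- trigger_blade: Orange trigger blade, 22 mm wide (x), 8 mm thick, 60 mm long, standing upright in front (-y) of the handle, top about 135 mm above the counter. Origin: its pivot, 68 mm above the counter at clamp (0, -16). It leans 0.17 rad to -y when released and 0.17 rad to +y when squeezed. z axis vertical and axes as the clamp when released.
- trigger_pad (a point): Press point on the blade's outer (-y) face, 50 mm up the blade, about 117 mm above the counter. From here to the handle's back face is 46 mm (released) and 30 mm (fully squeezed), so an open gripper can straddle trigger and handle from above, closing along the clamp's y.
- handle_grip (a point): Point on the handle's back (+y) face at the height of the press point, 117 mm above the counter: clamp frame (0, 18). Fixed; axes as the clamp.
- block: Loose small wooden block painted orange, 36 (x) x 46 (y) x 40 (z) mm, about 50 g. Origin: centre of its underside. Starts flat on the counter, to the robot's right of the clamp.
- duck: Yellow rubber duck, about 90 mm long; bystander. Origin: underside.
- maraca: Blue plastic maraca lying down, about 190 mm long; bystander. Origin: between head and handle end, on the counter.
- measuring_cup: Stainless measuring cup, 76 mm wide, 50 mm high, with a flat handle; bystander. Origin: underside.

How it is judged:
On the way, in this order (a step that is already met when the one before it is completed fails the run):
1. the block stands flat on the board in line with the jaw pads, between the jaws, let go (x of block in the frame of clamp between -0.073 and -0.037 m and z of block in the frame of clamp between 0.014 and 0.024 m and angle between block's own z axis and vertical below 0.15 rad and contact force between the fingers and block below 0.3 N and y of block in the frame of clamp between -0.15 and -0.08 m and contact force between far_jaw and block below 1 N), for 0.2 s.
2. pumped by the trigger, the far jaw presses the block (over 5 N) against the head jaw (contact force between far_jaw and block above 5 N and contact force between head_jaw and block above 3 N and contact force between the fingers and trigger_blade above 2 N), for 0.2 s.
At the end, for the whole second after the job is handed in: The block rests flat on the board, within 18 mm sideways of the pads' centre line and not touched by the fingers, pressed by the far jaw's pad (over 5 N, pad in by over 1.2 mm) against the head jaw (over 3 N), while the fingers still press the trigger (over 2 N) (all of step 2 and x of block in the frame of clamp between -0.073 and -0.037 m and z of block in the frame of clamp between 0.014 and 0.024 m and angle between block's own z axis and vertical below 0.15 rad and contact force between the fingers and block below 0.3 N and value of joint jaw_pad above 0.0012 m and linear speed of block below 0.02 m/s); the arm keeps its last pose, push and grip.
It fails at once if the block is crushed (jaw force over 60 N) (contact force between far_jaw and block above 60 N).
It fails at once if the jaw or its bar is pushed by the robot other than through the trigger (over 6 N) (contact force between any of the arm, the fingers and bar above 6 N).
It fails at once if a bystander (duck, maraca, cup) is moved by over 3 cm (distance of any of duck, maraca, measuring_cup from where it was at the start of the episode above 0.03 m).
It also fails if it takes over 43 s, if anything falls off the work surface, if the arm or the gripper's body presses on something with over 40 N, if the wrist force passes 120 N, or if a joint passes its speed limit or range.

## Working session

There is one attempt and no reset: what is moved stays moved. The work goes in short steps, Python scripts to look and compute and a tool call to move; the robot and the scene stay as the last step left them, time stands still between calls to the robot, and variables do not carry over. Pictures are saved under pics/ and viewed, at most 10 in all, crops included, and the job is handed in when it is done.

```bash
ls; mkdir -p pics; cat > h.py <<'E'
import numpy as np, cv2
from plant import robot, imaging, workorder, status
from scipy.spatial.transform import Rotation as Ro
def cam(n,f=None):
    c=imaging.read_camera(n)
    for k in("R","t","dist"): c[k]=np.array(c[k],float)
    c["K"]=np.array([[c["fx"],0,c["cx"]],[0,c["fy"],c["cy"]],[0,0,1]])
    if f: cv2.imwrite("pics/"+f,c["image"][:,:,::-1])
    return c
def ray(c,uv):
    p=cv2.undistortPoints(np.array([[uv]],float),c["K"],c["dist"])[0,0]
    d=c["R"].T@np.array([p[0],p[1],1]); return -c["R"].T@c["t"],d/np.linalg.norm(d)
def plane(c,uv,z):
    o,d=ray(c,uv); return o+d*(z-o[2])/d[2]
def tri(c1,a,c2,b):
    o1,d1=ray(c1,a);o2,d2=ray(c2,b)
    s=np.linalg.lstsq(np.c_[d1,-d2],o2-o1,rcond=None)[0]
    p,q=o1+s[0]*d1,o2+s[1]*d2; return (p+q)/2,np.linalg.norm(p-q)
def proj(c,X):
    return cv2.projectPoints(np.array(X,float).reshape(-1,3),cv2.Rodrigues(c["R"])[0],c["t"],c["K"],c["dist"])[0][:,0]
E
python3 - <<'E'
from h import *
np.set_printoptions(precision=3,suppress=True)
for n in("scene","top"):
    c=cam(n,n+"0.png"); print(n,-c["R"].T@c["t"],c["R"],c["fx"])
s=status.read_state();print(s["t"],s["tool_pos"],Ro.from_rotvec(s["orientation"]).as_matrix(),s["opening"],s["force"])
E
```

```text
pics
plant.py
scene [ 1.242 -0.982  0.871] [[ 0.84   0.542 -0.008]
 [ 0.286 -0.456 -0.843]
 [-0.46   0.706 -0.539]] 457.2679812465141
top [0.387 0.05  1.67 ] [[-0.028 -1.    -0.004]
 [-0.993  0.028 -0.113]
 [ 0.113  0.    -0.994]] 531.0792366310105
0.1 [0.253 0.544 0.24 ] [[-0.907  0.422 -0.001]
 [ 0.422  0.907 -0.001]
 [ 0.    -0.002 -1.   ]] 0.09233704520727412 [-0.662  0.46  -0.624]
```

View pics/scene0.png

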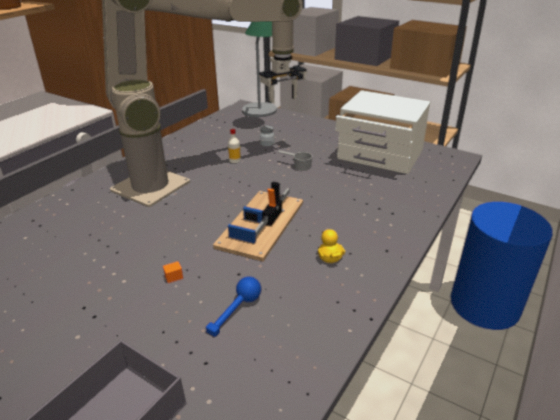

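View pics/top0.png

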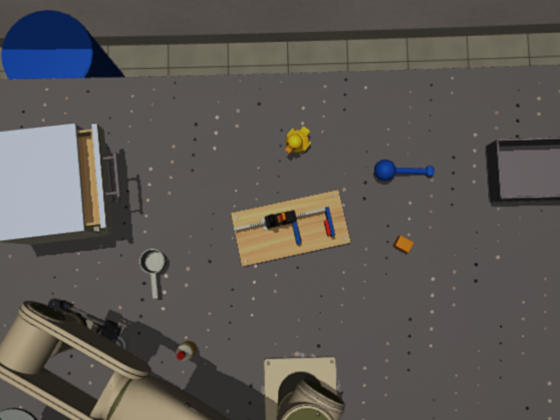

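The scene picture shows the block at (173,271) and the clamp board around (260,222). The top picture shows the block at (404,244), the board corners near (233,211), (339,191), (350,243) and (242,265), and the trigger near (290,217). Next I measure with masks.

```bash
cat > m.py <<'E'
from h import *
np.set_printoptions(precision=4,suppress=True)
def mask(c,lo,hi,box,close=0):
    hsv=cv2.cvtColor(c["image"],cv2.COLOR_RGB2HSV); m=cv2.inRange(hsv,lo,hi)
    k=np.zeros_like(m); x0,y0,x1,y1=box; k[y0:y1,x0:x1]=m[y0:y1,x0:x1]
    if close: k=cv2.morphologyEx(k,cv2.MORPH_CLOSE,np.ones((close,close)))
    return k
def big(m): return max(cv2.findContours(m,0,cv2.CHAIN_APPROX_NONE)[0],key=cv2.contourArea)
E
python3 - <<'E'
from m import *
t=cam("top");s=cam("scene")
bt=mask(t,(3,170,90),(16,255,255),(380,220,430,270)); bs=mask(s,(3,150,60),(16,255,255),(150,250,200,290))
for m,c in((bt,t),(bs,s)):
    q=big(m); print("block",cv2.contourArea(q),cv2.minAreaRect(q),cv2.boundingRect(q))
    print(cv2.approxPolyDP(cv2.convexHull(q),1.5,True)[:,0].tolist())
# board outline
wt=mask(t,(8,60,90),(28,255,255),(215,175,365,280),15); ws=mask(s,(8,60,90),(28,255,255),(205,185,310,265),15)
for m in(wt,ws):
    q=big(m); print("board",cv2.minAreaRect(q),cv2.approxPolyDP(cv2.convexHull(q),3,True)[:,0].tolist())
a=t["image"][180:275,225:360];b=s["image"][175:260,205:315];d=t["image"][225:265,380:430]; e=s["image"][255:290,150:200]
f=lambda i,w,h:cv2.resize(i,(w,h),interpolation=cv2.INTER_CUBIC)
can=np.zeros((600,800,3),np.uint8)
can[:285,:405]=f(a,405,285);can[:297,410:795]=f(b,385,297)
can[300:300+280,:350]=f(d,350,280);can[300:580,400:800]=f(e,400,280)
cv2.imwrite("pics/crop.png",can[:,:,::-1])
E
```

```text
block 8.5 ((403.3257141113281, 244.25230407714844), (15.442109107971191, 10.430196762084961), 28.300758361816406) (395, 236, 18, 16)
[[412, 243], [408, 251], [395, 245], [399, 236]]
block 268.0 ((172.867919921875, 271.5377502441406), (17.71950912475586, 17.582151412963867), 74.05460357666016) (163, 262, 20, 21)
[[178, 262], [182, 277], [168, 282], [163, 266]]
board ((290.06396484375, 227.64630126953125), (55.70512771606445, 111.8612060546875), 77.7047348022461) [[338, 190], [350, 242], [241, 265], [232, 212]]
board ((257.62359619140625, 223.24244689941406), (51.34280014038086, 90.13224029541016), 34.38034439086914) [[302, 199], [263, 260], [213, 247], [258, 191], [272, 188]]
```

View pics/crop.png

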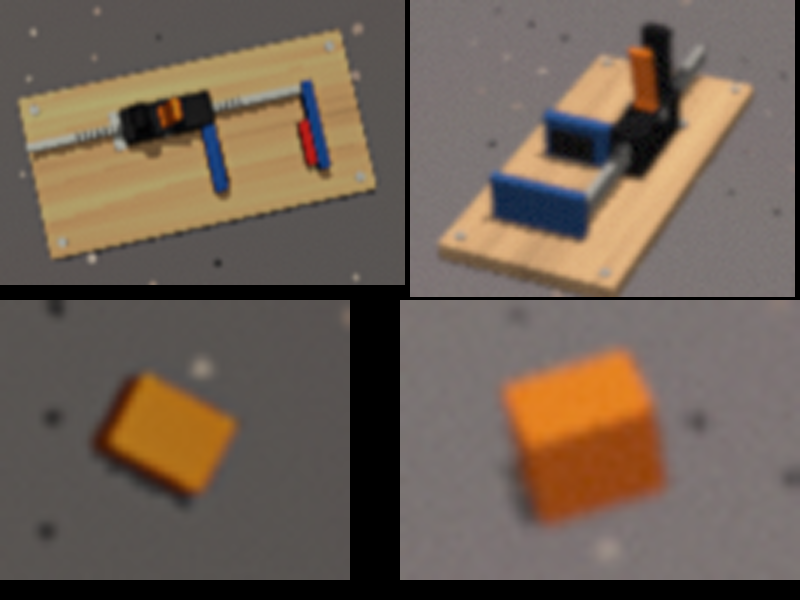

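The crops show the block's top-face corners in both views, the board's top corners, the red pad, the head jaw, the trigger and the handle. I triangulate from these.

```bash
python3 - <<'E'
from m import *
t=cam("top");s=cam("scene")
T=lambda L,o,k,ox=0,oy=0:[((x-ox+.5)/k-.5+o[0],(y-oy+.5)/k-.5+o[1]) for x,y in L]
bt=T([(20,98),(340,30),(376,187),(53,258)],(225,180),3)
bs=T([(752,88),(613,284),(440,243),(605,57)],(205,175),3.5,410,0)
P=[tri(t,a,s,b) for a,b in zip(bt,bs)]
for p in P: print("board",*p)
B=np.array([plane(t,a,.018) for a in bt]);print(B)
loc=np.array([[.055,.130],[.055,-.215],[-.115,-.215],[-.115,.130]])
def fit(L,W):
    lc,wc=L.mean(0),W.mean(0);a=L-lc;b=W-wc
    th=np.arctan2((a[:,0]*b[:,1]-a[:,1]*b[:,0]).sum(),(a*b).sum());R=np.array([[np.cos(th),-np.sin(th)],[np.sin(th),np.cos(th)]])
    return th,wc-R@lc,(L@R.T+(wc-R@lc)-W)
for W in(B[:,:2],np.array([plane(s,a,.018)[:2] for a in bs])): print("clamp",*fit(loc,W))
kt=T([(145,373),(237,430),(200,494),(108,437)],(380,225),7,0,300)
ks=T([(505,385),(630,350),(655,400),(528,445)],(150,255),8,400,300)
K=[plane(t,a,.04) for a in kt];S=[plane(s,a,.04) for a in ks];print("top",np.array(K),np.mean(K,0));print("scene",np.array(S),np.mean(S,0))
print("cent",tri(t,np.mean(kt,0),s,np.mean(ks,0)))
# trigger tops etc: top view blade/handle
for n,p,z in(("redpad",(308,142),.055),("headjawtip face",(221,190),.066),("trigger",(169,110),.135),("handle?",(140,120),.141)):
    print(n,plane(t,T([p],(225,180),3)[0],z))
print("trig tri",tri(t,T([(172,112)],(225,180),3)[0],s,T([(642,52)],(205,175),3.5,410)[0]))
E
```

```text
board [0.556  0.2012 0.0169] 0.0014630981927597011
board [ 0.6183 -0.134   0.0209] 0.00026652057862809863
board [ 0.4542 -0.1647  0.0168] 0.0011558323812890052
board [0.3919 0.1721 0.0156] 0.004759286749941347
[[ 0.5565  0.2016  0.018 ]
 [ 0.6186 -0.1344  0.018 ]
 [ 0.4538 -0.1649  0.018 ]
 [ 0.3901  0.1704  0.018 ]]
clamp 0.18499503013118135 [0.5264 0.0655] [[ 0.      0.0018]
 [ 0.0014 -0.0014]
 [-0.0008 -0.0021]
 [-0.0006  0.0017]]
clamp 0.1809073529466686 [0.528  0.0655] [[ 0.0023  0.0041]
 [ 0.0045 -0.0051]
 [-0.0022 -0.0012]
 [-0.0046  0.0022]]
top [[ 0.4701 -0.3164  0.04  ]
 [ 0.4442 -0.3549  0.04  ]
 [ 0.4169 -0.3373  0.04  ]
 [ 0.4427 -0.2988  0.04  ]] [ 0.4435 -0.3269  0.04  ]
scene [[ 0.4183 -0.3386  0.04  ]
 [ 0.4423 -0.3004  0.04  ]
 [ 0.4689 -0.3158  0.04  ]
 [ 0.4482 -0.3573  0.04  ]] [ 0.4444 -0.328   0.04  ]
cent (array([ 0.4434, -0.3272,  0.0388]), np.float64(0.0001878296103433212))
redpad [ 0.4997 -0.0932  0.055 ]
headjawtip face [ 0.4531 -0.0031  0.066 ]
trigger [0.5288 0.047  0.135 ]
handle? [0.5194 0.0752 0.141 ]
trig tri (array([0.5284, 0.0449, 0.1289]), np.float64(0.0026625503169503658))
```

The rows are not in the units I measure in: shifts go in shares of 50 mm and turns go in shares of 180 degrees. I convert before sending: -0.0394 m is -0.788, -0.03 m is -0.6.

>>> inch_along(ticks=[0.07, -0.6, -0.788, 0, 0, 0.07, -0.6, -0.788, 0, 0, 0.07, -0.6, -0.788, 0, 0, 0.07, -0.6, -0.788, 0, 0, 0.07, -0.6, -0.788, 0, 0, 0.07, -0.6, -0.788, 0, 0, 0.07, -0.6, -0.788, 0, 0, 0.07, -0.6, -0.788, 0, 0, 0.07, -0.6, -0.788, 0, 0, 0.07, -0.6, -0.788, 0, 0, 0.07, -0.6, -0.788, 0, 0, 0.07, -0.6, -0.788, 0, 0, 0.07, -0.6, -0.788, 0, 0, 0.07, -0.6, -0.788, 0, 0, 0.07, -0.6, -0.788, 0, 0, 0.07, -0.6, -0.788, 0, 0, 0.07, -0.6, -0.788, 0, 0, 0.07, -0.6, -0.788, 0, 0])

```text
t: 2.1
tool_pos: [0.4434, -0.3292, 0.2406]
orientation: [0.68, 3.067, -0.0]
force: [0.3, -0.1, 0.9]
opening: 0.0699
gripper_force: 0.0
```

>>> inch_along(ticks=[0.07, 0, 0, 0, 0.0458, 0.07, 0, 0, 0, 0.0458, 0.07, 0, 0, 0, 0.0458, 0.07, 0, 0, 0, 0.0458, 0.07, 0, 0, 0, 0.0458, 0.07, 0, 0, 0, 0.0458, 0.07, 0, 0, 0, 0.0458, 0.07, 0, 0, 0, 0.0458, 0.07, 0, 0, 0, 0.0458, 0.07, 0, 0, 0, 0.0458, 0.07, 0, 0, 0, 0.0458, 0.07, 0, 0, 0, 0.0458, 0.07, 0, 0, 0, 0])

```text
t: 3.4
tool_pos: [0.4434, -0.3269, 0.2406]
orientation: [-2.775, -1.472, 0.0]
force: [-0.5, -0.5, 0.3]
opening: 0.0696
gripper_force: 0.0
```

```bash
cat > go.py <<'E'
# prints offset to a target in tool axes: go.py x y z yaw(tool y direction)
from m import *
import sys
x=np.array(sys.argv[1:5],float);s=status.read_state();R=Ro.from_rotvec(s["orientation"]).as_matrix()
y=np.arctan2(R[1,1],R[0,1]);d=x[:3]-s["tool_pos"]
w=lambda a:(a+np.pi)%(2*np.pi)-np.pi
print("t",s["t"],"off tool",R.T@d,"turn",-w(x[3]-y),"yaw",y,"tool",s["tool_pos"],"zaxis",R[:,2],"F",s["force"],"q6",s["q"][5])
c,n=np.cos(.183),np.sin(.183);p=np.array(s["tool_pos"][:2])-[.527,.0655];print("clampframe",c*p[0]+n*p[1],-n*p[0]+c*p[1],s["tool_pos"][2])
E
python3 go.py 0.4437 -0.3273 0.03 -0.592
```

```text
t 3.4 off tool [-0.0002  0.0005  0.2106] turn -0.0034281165024681037 yaw -0.5954281165024681 tool [ 0.4434 -0.3269  0.2406] zaxis [-0.0001  0.     -1.    ] F [-0.498  -0.4819  0.3185] q6 -0.13295638303683774
clampframe -0.15363479462787394 -0.3706271710514389 0.24058694455335516
```

Aligned; descend and grip, then lift.

In the tool's units: 0.04 m is 0.8, 0.03 m is 0.6.

>>> inch_along(ticks=[0.07, 0, 0, 0.8, 0, 0.07, 0, 0, 0.8, 0, 0.07, 0, 0, 0.8, 0, 0.07, 0, 0, 0.8, 0, 0.07, 0, 0, 0.6, 0, 0.07, 0, 0, 0.4, 0, 0.07, 0, 0, 0, 0, 0.03, 0, 0, 0, 0, 0.03, 0, 0, 0, 0, 0.03, 0, 0, 0, 0, 0.03, 0, 0, 0, 0, 0.03, 0, 0, 0, 0, 0.03, 0, 0, 0, 0, 0.03, 0, 0, 0, 0], grip_force=15)

```text
t: 4.8
tool_pos: [0.444, -0.3275, 0.0317]
orientation: [2.772, 1.475, 0.001]
force: [-1.4, 0.3, 5.6]
opening: 0.0364
gripper_force: 14.8
```

>>> inch_along(ticks=[0.03, 0, 0, -0.6, 0, 0.03, 0, 0, -0.8, 0, 0.03, 0, 0, -0.8, 0, 0.03, 0, 0, -0.6, 0, 0.03, 0, 0, 0, 0])

```text
t: 5.3
tool_pos: [0.4457, -0.3289, 0.1764]
orientation: [2.766, 1.472, 0.005]
force: [0.2, 0.0, -0.1]
opening: 0.0364
gripper_force: 14.7
```

```bash
python3 go.py 0.492 -0.0477 0.05 0.183
```

```text
t 5.3 off tool [ 0.2592 -0.1199  0.125 ] turn -0.775839949352715 yaw -0.5928399493527152 tool [ 0.4457 -0.3289  0.1764] zaxis [ 0.0067 -0.0059 -1.    ] F [ 0.1859  0.0183 -0.0863] q6 -0.135495580802009
clampframe -0.15168372592641136 -0.37305874804623024 0.17639547884897144
```

In the tool's units: 0.037 m is 0.74, -0.017 m is -0.34, -0.13 rad / 3.1416 = -0.0414.

>>> inch_along(ticks=[0.03, 0.74, -0.34, 0, 0, 0.03, 0.74, -0.34, 0, 0, 0.03, 0.74, -0.34, 0, 0, 0.03, 0.74, -0.34, 0, 0, 0.03, 0.74, -0.34, 0, 0, 0.03, 0.74, -0.34, 0, 0, 0.03, 0.74, -0.34, 0, 0, 0.03, 0, 0, 0, -0.0411, 0.03, 0, 0, 0, -0.0411, 0.03, 0, 0, 0, -0.0411, 0.03, 0, 0, 0, -0.0411, 0.03, 0, 0, 0, -0.0411, 0.03, 0, 0, 0, -0.0414, 0.03, 0, 0, 0, 0])

```text
t: 6.7
tool_pos: [0.4888, -0.0455, 0.1694]
orientation: [-2.007, -2.415, 0.001]
force: [-0.7, 0.2, -0.2]
opening: 0.0363
gripper_force: 14.7
```

```bash
python3 go.py 0.492 -0.0477 0.05 0.183
python3 - <<'E'
from h import *
t=cam("top");s=cam("scene")
can=np.zeros((600,800,3),np.uint8)
can[:,:400]=cv2.resize(t["image"][150:300,240:340],(400,600));can[:450,400:]=cv2.resize(s["image"][160:272,205:305],(400,450))
cv2.imwrite("pics/above.png",can[:,:,::-1])
E
```

```text
t 6.7 off tool [-0.0028  0.003   0.1194] turn 0.001196085926065571 yaw 0.18419608592606548 tool [ 0.4888 -0.0455  0.1694] zaxis [-0.0019  0.0003 -1.    ] F [-0.6856  0.1777 -0.2041] q6 -0.38150285637794296
clampframe -0.057811867614538874 -0.10219141846076268 0.16938062657865932
```

View pics/above.png

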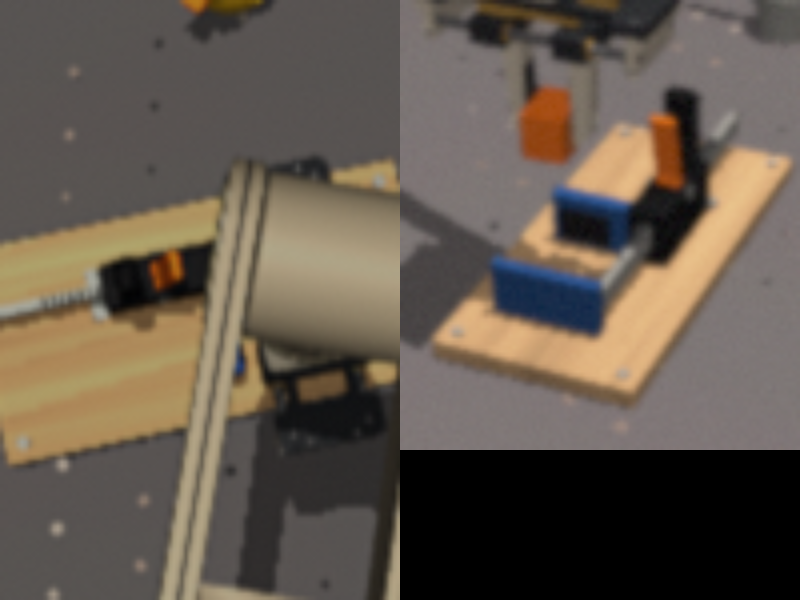

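The block is held upright, square over the gap between the jaws (scene crop 548,125 above 570,250). Lower and release it.

In the tool's units: 0.03 m is 0.6, -0.003 m is -0.06.

>>> inch_along(ticks=[0.03, -0.06, 0.06, 0, 0, 0.03, 0, 0, 0.6, 0, 0.03, 0, 0, 0.6, 0, 0.03, 0, 0, 0.6, 0, 0.03, 0, 0, 0.3, 0, 0.03, 0, 0, 0.12, 0, 0.03, 0, 0, 0.08, 0, 0.03, 0, 0, 0.06, 0, 0.03, 0, 0, 0, 0, 0.03, 0, 0, 0, 0])

```text
t: 7.8
tool_pos: [0.4937, -0.0482, 0.0535]
orientation: [2.01, 2.413, 0.001]
force: [-0.5, -0.2, -1.0]
opening: 0.0363
gripper_force: 14.7
```

```bash
python3 go.py 0.492 -0.0477 0.05 0.183
```

```text
t 7.8 off tool [ 0.0008 -0.0015  0.0035] turn -0.0011093486429514243 yaw 0.1818906513570486 tool [ 0.4937 -0.0482  0.0535] zaxis [ 0.0015 -0.0003 -1.    ] F [-0.5338 -0.2164 -0.996 ] q6 -0.38255078245018936
clampframe -0.05347483300511409 -0.10572008055765013 0.053530916554713634
```

In the tool's units: 0.002 m is 0.04.

>>> inch_along(ticks=[0.03, 0, 0, 0.04, 0, 0.03, 0, 0, 0.04, 0, 0.03, 0, 0, 0, 0, 0.03, 0, 0, 0, 0])

```text
t: 8.2
tool_pos: [0.4936, -0.0482, 0.0494]
orientation: [2.01, 2.413, 0.001]
force: [-0.9, -0.5, 6.0]
opening: 0.0363
gripper_force: 14.8
```

>>> inch_along(ticks=[0.05, 0, 0, 0, 0, 0.05, 0, 0, 0, 0, 0.05, 0, 0, 0, 0, 0.05, 0, 0, 0, 0, 0.05, 0, 0, -0.4, 0, 0.05, 0, 0, -0.6, 0, 0.05, 0, 0, -0.8, 0, 0.05, 0, 0, -0.8, 0, 0.05, 0, 0, -0.8, 0, 0.05, 0, 0, 0, 0])

```text
t: 9.2
tool_pos: [0.4963, -0.0487, 0.2255]
orientation: [2.004, 2.407, 0.008]
force: [1.0, 0.5, 0.6]
opening: 0.05
gripper_force: 0.0
```

```bash
python3 go.py 0.5265 0.0685 0.12 1.754
```

```text
t 9.2 off tool [0.1102 0.0499 0.1056] turn -1.571970621189771 yaw 0.18202937881022915 tool [ 0.4963 -0.0487  0.2255] zaxis [ 0.0105 -0.0021 -0.9999] F [1.0137 0.4638 0.5646] q6 -0.38270105420017164
clampframe -0.05100701448026934 -0.10669788234474044 0.2255256909796486
```

In the tool's units: 0.037 m is 0.74, 0.036 m is 0.72, -0.143 rad / 3.1416 = -0.0455.

>>> inch_along(ticks=[0.085, 0.74, 0.34, 0, 0, 0.085, 0.74, 0.34, 0, 0, 0.085, 0.72, 0.32, 0, 0, 0.085, 0, 0, 0, -0.0455, 0.085, 0, 0, 0, -0.0455, 0.085, 0, 0, 0, -0.0455, 0.085, 0, 0, 0, -0.0455, 0.085, 0, 0, 0, -0.0455, 0.085, 0, 0, 0, -0.0455, 0.085, 0, 0, 0, -0.0455, 0.085, 0, 0, 0, -0.0455, 0.085, 0, 0, 0, -0.0455, 0.085, 0, 0, 0, -0.0455, 0.085, 0, 0, 0, -0.0452, 0.085, 0, 0, 0, 0, 0.085, 0, 0, 0, 0])

```text
t: 10.8
tool_pos: [0.522, 0.0692, 0.2181]
orientation: [0.28, -3.128, -0.0]
force: [0.5, 0.5, -0.7]
opening: 0.0849
gripper_force: 0.0
```

```bash
python3 go.py 0.5265 0.0685 0.12 1.754
python3 - <<'E'
from h import *
t=cam("top");s=cam("scene")
can=np.zeros((600,800,3),np.uint8)
can[:,:400]=cv2.resize(t["image"][150:300,240:340],(400,600));can[:450,400:]=cv2.resize(s["image"][160:272,205:305],(400,450))
cv2.imwrite("pics/above2.png",can[:,:,::-1])
E
```

```text
t 10.8 off tool [-0.0044 -0.0015  0.0981] turn -0.004354649851592729 yaw 1.7496453501484073 tool [0.522  0.0692 0.2181] zaxis [-0.0007 -0.     -1.    ] F [ 0.4979  0.5116 -0.6774] q6 -1.715324595751078
clampframe -0.004246420831951837 0.004508329895890378 0.21805739834743937
```

View pics/above2.png

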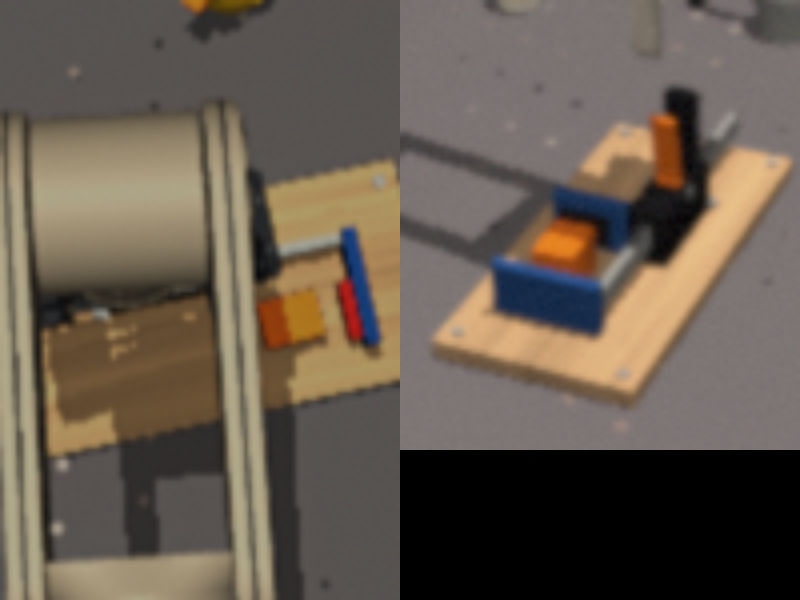

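The block stands square between the pads, let go, with a gap to the red pad (top crop 295,318 against 348,310). Lower over the trigger and handle.

In the tool's units: 0.03 m is 0.6, -0.004 m is -0.08.

>>> inch_along(ticks=[0.085, -0.08, -0.03, 0, 0, 0.085, 0, 0, 0.6, 0, 0.085, 0, 0, 0.6, 0, 0.085, 0, 0, 0.4, 0, 0.085, 0, 0, 0.2, 0, 0.085, 0, 0, 0.16, 0, 0.085, 0, 0, 0, 0, 0.085, 0, 0, 0, 0])

```text
t: 11.7
tool_pos: [0.5272, 0.0684, 0.1217]
orientation: [-0.287, 3.127, -0.0]
force: [1.0, 0.2, 0.0]
opening: 0.0849
gripper_force: 0.0
```

```bash
python3 go.py 0.5265 0.0685 0.12 1.754
```

```text
t 11.7 off tool [0.0006 0.0002 0.0017] turn -0.0002784894923122394 yaw 1.7537215105076875 tool [0.5272 0.0684 0.1217] zaxis [ 0.0014  0.     -1.    ] F [1.0435 0.1657 0.04  ] q6 -1.7210765705538495
clampframe 0.0006960213576402785 0.0028606896358711748 0.1216667860174248
```

>>> inch_along(ticks=[0.055, 0, 0, 0, 0, 0.055, 0, 0, 0, 0, 0.055, 0, 0, 0, 0], grip_force=20)

```text
t: 12.0
tool_pos: [0.5272, 0.068, 0.1216]
orientation: [-0.287, 3.127, -0.002]
force: [1.4, -4.3, 3.2]
opening: 0.0658
gripper_force: 2.1
```

```bash
python3 go.py 0.5265 0.0685 0.12 1.754
```

```text
t 12.0 off tool [0.0006 0.0006 0.0016] turn -2.039381383678318e-05 yaw 1.7539796061861632 tool [0.5272 0.068  0.1216] zaxis [ 0.0018 -0.0009 -1.    ] F [ 1.3875 -4.3083  3.2003] q6 -1.7212922446606365
clampframe 0.000620826933023349 0.0024049528633928196 0.12160310086610504
```

>>> inch_along(ticks=[0.04, 0, 0, 0, 0, 0.04, 0, 0, 0, 0, 0.04, 0, 0, 0, 0, 0.04, 0, 0, 0, 0, 0.04, 0, 0, 0, 0], grip_force=20)

```text
t: 12.5
tool_pos: [0.5277, 0.0661, 0.1218]
orientation: [-0.286, 3.126, -0.007]
force: [2.0, -13.4, 4.5]
opening: 0.0405
gripper_force: 6.4
```

>>> inch_along(ticks=[0.03, 0, 0, 0, 0, 0.03, 0, 0, 0, 0, 0.03, 0, 0, 0, 0, 0.03, 0, 0, 0, 0], grip_force=20)

```text
t: 12.9
tool_pos: [0.5276, 0.0666, 0.1218]
orientation: [-0.286, 3.126, -0.005]
force: [1.6, -9.9, 6.5]
opening: 0.0317
gripper_force: 20.5
```

```bash
python3 go.py 0.5265 0.0685 0.12 1.754
```

```text
t 12.9 off tool [0.0007 0.002  0.0018] turn -0.0005890980945890689 yaw 1.7534109019054107 tool [0.5276 0.0666 0.1218] zaxis [ 0.0025 -0.0029 -1.    ] F [ 1.638  -9.8908  6.5154] q6 -1.721292768591872
clampframe 0.0007715556710373778 0.0010251724229285006 0.12183596853587944
```

>>> inch_along(ticks=[0.075, 0, 0, 0, 0, 0.075, 0, 0, 0, 0, 0.075, 0, 0, 0, 0, 0.075, 0, 0, 0, 0, 0.075, 0, 0, 0, 0, 0.075, 0, 0, 0, 0, 0.03, 0, 0, 0, 0, 0.03, 0, 0, 0, 0, 0.03, 0, 0, 0, 0, 0.03, 0, 0, 0, 0, 0.03, 0, 0, 0, 0, 0.03, 0, 0, 0, 0, 0.03, 0, 0, 0, 0, 0.03, 0, 0, 0, 0, 0.03, 0, 0, 0, 0], grip_force=20)

```text
t: 14.4
tool_pos: [0.5268, 0.0665, 0.1214]
orientation: [-0.287, 3.128, -0.005]
force: [-1.1, -9.6, 5.2]
opening: 0.0317
gripper_force: 20.4
```

```bash
python3 - <<'E'
from h import *
t=cam("top");s=cam("scene")
can=np.zeros((600,800,3),np.uint8)
can[:,:400]=cv2.resize(t["image"][150:300,250:350],(400,600));can[:450,400:]=cv2.resize(s["image"][160:272,205:305],(400,450))
cv2.imwrite("pics/st2.png",can[:,:,::-1])
E
```

```text
(no output)
```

View pics/st2.png

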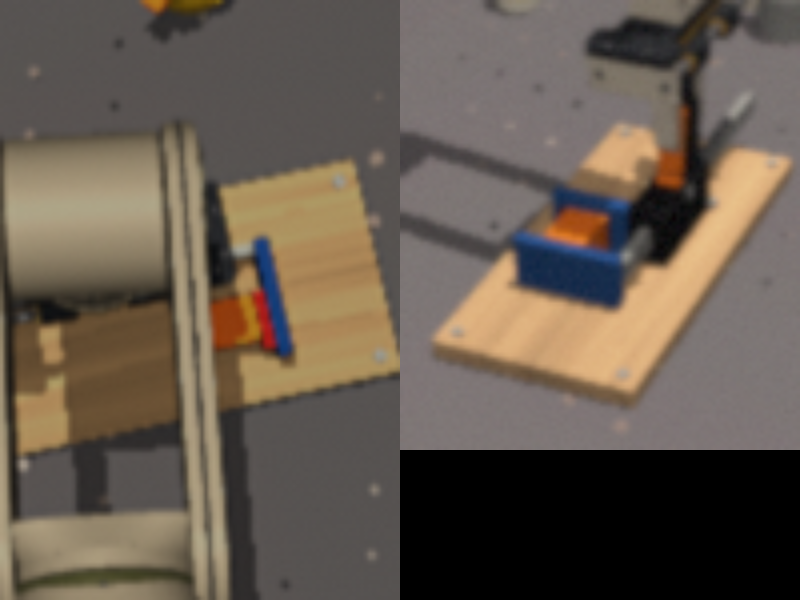

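The jaw now touches the block's far face with the trigger fully squeezed (top crop 265,320), and a few millimetres remain at the head jaw. Next is the third stroke.

>>> inch_along(ticks=[0.075, 0, 0, 0, 0, 0.075, 0, 0, 0, 0, 0.075, 0, 0, 0, 0, 0.075, 0, 0, 0, 0, 0.075, 0, 0, 0, 0, 0.075, 0, 0, 0, 0, 0.03, 0, 0, 0, 0, 0.03, 0, 0, 0, 0, 0.03, 0, 0, 0, 0, 0.03, 0, 0, 0, 0, 0.03, 0, 0, 0, 0, 0.03, 0, 0, 0, 0, 0.03, 0, 0, 0, 0, 0.03, 0, 0, 0, 0, 0.03, 0, 0, 0, 0], grip_force=20)

```text
t: 16.0
tool_pos: [0.5275, 0.064, 0.1215]
orientation: [-0.285, 3.127, -0.011]
force: [0.2, -22.4, 4.5]
opening: 0.0369
gripper_force: 20.0
```

>>> inch_along(ticks=[0.028, 0, 0, 0, 0, 0.028, 0, 0, 0, 0, 0.028, 0, 0, 0, 0, 0.028, 0, 0, 0, 0, 0.028, 0, 0, 0, 0], grip_force=30)

```text
t: 16.5
tool_pos: [0.5274, 0.0644, 0.1215]
orientation: [-0.285, 3.127, -0.011]
force: [0.0, -20.1, 3.9]
opening: 0.0364
gripper_force: 30.1
```

```bash
python3 go.py 0.5265 0.0685 0.12 1.754
```

```text
t 16.5 off tool [0.0001 0.0042 0.0014] turn -0.001167550420572816 yaw 1.752832449579427 tool [0.5274 0.0644 0.1215] zaxis [ 0.0018 -0.0067 -1.    ] F [  0.0033 -20.0598   3.9235] q6 -1.7213949680276488
clampframe 0.00016393010473631813 -0.0011647396150652773 0.12145076535463455
```

>>> inch_along(ticks=[0.028, 0, 0, 0, 0, 0.028, 0, 0, 0, 0, 0.028, 0, 0, 0, 0, 0.028, 0, 0, 0, 0, 0.028, 0, 0, 0, 0], grip_force=30)

```text
t: 17.0
tool_pos: [0.5274, 0.0644, 0.1215]
orientation: [-0.285, 3.127, -0.011]
force: [0.8, -20.0, 4.0]
opening: 0.0364
gripper_force: 30.1
```

```bash
python3 - <<'E'
from h import *
t=cam("top");s=cam("scene")
can=np.zeros((600,800,3),np.uint8)
can[:,:400]=cv2.resize(t["image"][190:250,280:320],(400,600),interpolation=2);can[:450,400:]=cv2.resize(s["image"][190:246,225:275],(400,450),interpolation=2)
cv2.imwrite("pics/st3.png",can[:,:,::-1])
E
```

```text
(no output)
```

View pics/st3.png

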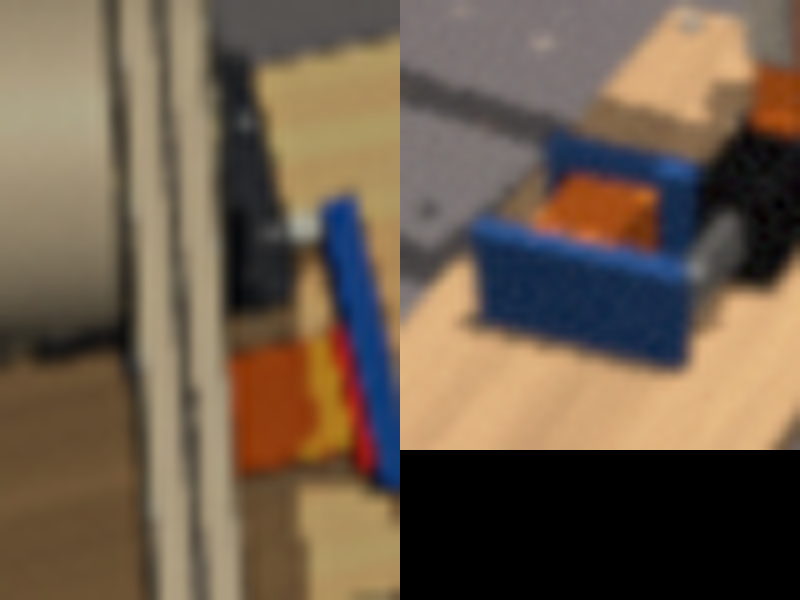

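```bash
python3 - <<'E'
from m import *
t=cam("top");i0=dict(t);i0["image"]=cv2.imread("pics/top0.png")[:,:,::-1].copy()
c_,n_=np.cos(.183),np.sin(.183)
for c in(i0,t):
    for nm,lo,hi in(("blue",(105,120,40),(125,255,255)),("red",(0,180,90),(3,255,255)),("red2",(174,150,90),(180,255,255))):
        m=mask(c,lo,hi,(305,195,350,250))
        if not m.any(): continue
        v,u=np.nonzero(m); W=np.array([plane(c,(a,b),.066 if nm=="blue" else .055)[:2] for a,b in zip(u,v)])-[.527,.0655]
        x=c_*W[:,0]+n_*W[:,1];y=-n_*W[:,0]+c_*W[:,1]
        print(nm,len(u),"x",x.mean(),"y mean/min/max",y.mean(),y.min(),y.max())
E
```

```text
blue 92 x -0.04009737412085522 y mean/min/max -0.16054898654633515 -0.16542628947995675 -0.15473786674841752
red 41 x -0.056456344864780975 y mean/min/max -0.1498515864936907 -0.15407452677901834 -0.1455242553491561
red2 5 x -0.04651614642195249 y mean/min/max -0.15465762135521416 -0.1551189621468462 -0.15415298705029806
blue 89 x -0.0399656443642962 y mean/min/max -0.11948750042055059 -0.12411452693804573 -0.11325950755684654
red 4 x -0.062180423223530984 y mean/min/max -0.11204863047093803 -0.11246056243415602 -0.11147357271691587
red2 5 x -0.0538468854452606 y mean/min/max -0.11312068875550667 -0.11345257346947547 -0.11278815846385451
```

The far jaw has advanced 41 mm and the pad is compressed about 5–6 mm, so the block is firmly against the head jaw. Handing in while still squeezed.

```bash
python3 -c "
from plant import robot, imaging, workorder, status
print(workorder.close_job())"
```

```text
the job is handed in; nothing more can be done
None
```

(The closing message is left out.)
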